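# Unclip the battery pack and shut the charging dock

## Task

Pinch the two side release buttons of the black battery pack together, draw the pack out of the leaning charging dock and stand it upright on the plain white foam pad beside the dock, whole foot on the pad, setting it down rather than letting it drop. Then push the dock's dust flap shut until it snaps home on its catch. Leave the other things on the table where they are.

Things in the scene. Friction and masses are not known exactly. Their poses are not given: they have to be found in the camera images.
- pack: Battery pack: black block 112 mm long, 34 mm thick (its x), narrower in its upper part (28 to 32 mm along y), seated in the socket of the dock at the start. Origin: centre of its foot (44 mm along y, 34 mm along x); +z runs along its length to its top end. 0.2 to 0.32 kg, evenly spread. Two grey ribbed release buttons face outwards on its +y and -y sides; grip and carry it by them.
- pack_pinch (a point): Point on the pack's axis midway between the two release buttons, 90 mm from the foot, 22 mm below the top end; axes as the pack. Button faces are 26 mm (x) by 30 mm (z), 56 mm apart when out, 46 mm when both are fully in. Teeth below them lock the pack under the socket's lips until both are well in (up to 4.5 mm); then it slides out along its +z, held by the same grip.
- tab_left (a joint): Travel of the release button on the pack's +y side, m: 0 out, 0.005 fully in. Its spring pushes back with 3 N when out, 8 N when fully in.
- tab_right (a joint): Travel of the release button on the pack's -y side, m: 0 out, 0.005 fully in. Its spring pushes back with 3 N when out, 8 N when fully in.
- dock: Charging dock, fixed to the table: aluminium foot plate 150x110x8 mm, origin in the centre of its underside, +x pointing away from its front; on it a grey socket block that leans 35 degrees (0.61 rad) from vertical towards the dock's front (-x). A 9 mm thick catch post stands on the block's front, 44 to 53 mm before the socket's axis, 18 mm higher than the mouth.
- socket_floor (a point): Centre of the socket's floor, 32 mm above the table, where the pack's foot sits. +z is the socket's axis (the pack is drawn out that way, up and to the front), +x goes to the hinge side, y along the hinge. The mouth lies 60 mm along +z; the block is 52 mm (x) by 80 mm (y) outside; the pack has 1.5 mm play on each side in it.
- flap_hinge (a point): Middle of the hinge line of the dust flap, 32 mm along x and 66 mm along z from socket_floor; axes those of socket_floor (y along the hinge; not turning with the flap). Flap: grey plate 68 mm wide, 4 mm thick, 69 mm from hinge to front edge. It cannot shut while the pack is in the socket.
- flap (a joint): Opening of the dust flap, rad: 0 shut, pointing from the hinge along -x of socket_floor; 1.57 standing parallel to socket_floor's +z; at most 2.4 (leaning back). Its stiff hinge holds it where it is left. On closing it meets a sprung ball catch at about 0.16, needs about 7 N on its front part to get past, snaps home below 0.08 and stays at 0.
- flap_press (a point): Point on the flap's outer (upper when shut) face, on its middle line, 52 mm from the hinge, a good place to press. Axes of the flap: +z out of that face, +x towards the hinge.
- pad: Plain white foam pad beside the dock, with nothing on it, lying flat and fixed on the table: 211 mm (x) by 181 mm (y), 17 mm thick (top at z = 0.017). Origin: centre of its underside.
- multimeter: Bystander: red-cased handheld multimeter, 140x70x43 mm, loose, lying on the table. Origin: centre of its underside.
- dc_adapter: Bystander: black power-adapter block, 106x48x30 mm, loose, lying on the table. Origin: centre of its underside.
- white_timer: Bystander: small white box with a dark display, 70x50x19 mm, loose, lying on the table. Origin: centre of its underside.

How it is judged:
On the way, in this order (a step that is already met when the one before it is completed fails the run):
1. both release buttons are pinched in (at least 3.5 mm each) while the pack still sits in the socket (value of joint each of tab_left, tab_right above 0.0035 m and distance between pack and socket_floor below 0.02 m), for 0.05 s.
2. the pack is drawn clear of the socket (its foot more than 80 mm from the socket's floor) (distance between pack and socket_floor above 0.08 m), for 0.1 s.
3. the pack stands upright on the foam pad (x of pack in the frame of pad between -0.0885 and 0.0885 m and y of pack in the frame of pad between -0.0735 and 0.0735 m and z of pack in the frame of pad between 0.011 and 0.023 m and angle between pack's own z axis and vertical below 0.12 rad and contact force between the fingers and pack below 0.1 N), for 0.2 s.
At the end, for the whole second after the job is handed in: The pack stands upright (within 0.08 rad) and still with its foot on the foam pad (its centre within 88 mm in the pad's x and 73 mm in the pad's y of the pad's centre, its foot within 6 mm of the pad's top), and the flap is snapped shut (less than 0.05 rad open) (x of pack in the frame of pad between -0.0885 and 0.0885 m and y of pack in the frame of pad between -0.0735 and 0.0735 m and z of pack in the frame of pad between 0.011 and 0.023 m and angle between pack's own z axis and vertical below 0.08 rad and linear speed of pack below 0.02 m/s and value of joint flap below 0.05 rad); the robot touches nothing.
It fails at once if the pack is let go while its foot is more than 20 mm above the pad's top (height (world z) of pack above 0.037 m and distance between pack and socket_floor above 0.08 m and contact force between the fingers and pack below 0.05 N).
It fails at once if the multimeter is shifted by more than 30 mm (distance of multimeter from where it was at the start of the episode above 0.03 m).
It fails at once if the dc adapter is shifted by more than 30 mm (distance of dc_adapter from where it was at the start of the episode above 0.03 m).
It fails at once if the white timer is shifted by more than 30 mm (distance of white_timer from where it was at the start of the episode above 0.03 m).
It also fails if it takes over 64 s, if anything falls off the work surface, if the arm or the gripper's body presses on something with over 40 N, if the wrist force passes 120 N, or if a joint passes its speed limit or range.

## Robot

A 6-joint arm with a two-finger parallel gripper is mounted at the origin on a cart in front of the work surface, level with it; the furniture and walls round the work are solid. World frame = base frame: x ahead of the robot, y to its left, z up, the work surface at z = 0. Lengths are in m, angles in rad, forces in N, time in s.
With the tool pointing down it reaches from about 0.375 to 0.9 m from the base axis. Payload 3.1 kg.
Tool frame: the origin (TCP) lies where the fingers leave the gripper's body, on its centre line; the fingertips stand 73 mm ahead of it and the grasp point (between the pads) lies 54 mm ahead of it; z points along the fingers, y is the line along which they close (so a half turn about z gives the same grasp; the last joint's range is limited). The gripper opens to 85 mm and grips with 20 to 120 N. Pads are 22 mm wide; open, the fingers measure 114 mm over their backs; the gripper's body (76 mm by 85 mm) begins 54 mm behind the grasp point. The pads swing forward as they close: fully open they stand 13 mm farther back than shut.
Start: joints at [1.046, 0.527, 1.433, -0, 1.181, -0.178], TCP at [0.212, 0.588, 0.304] pointing down, gripper open.
Joint ranges: [-3.08, 3.08], [-0.75, 2.2], [0.22, 2.44], [-1.43, 4.57], [0, 2.65], [-2.85, 2.85]. Speed limits (rad/s): [2.79, 2.79, 3.14, 3.14, 3.14, 3.14].

## Interface

Orientations are given as a unit quaternion [x, y, z, w].
In Python, from station import manip gives the robot as it stands.
- The arm moves only by the shell command python3 -m crank 'ROWS' [FORCE]. ROWS is JSON, a list of rows, each an object with "dp": the shift along the tool's x, y, z normalised to -1 to 1, where 1 is 50 cm, a list of three; "delta_rot": the turn, a rotation vector about the tool's x, y, z normalised to -1 to 1, where 1 is 2 pi rad, a list of three; "fingers": the opening, from -1 (shut) to 1 (fully open). A call has 1 to 12 rows; each row shifts and turns the commanded pose from where the row before left it, along the tool's axes as they then stand; what a row does not reach is not made up. A row lasts 1/12 s, in which the tool goes at most 41.7 mm and 7.16 degrees, less where a joint would pass 70% of its speed; a pose out of reach is approached as far as the arm can. A call with a number of a shift or a turn outside -1 to 1 is refused whole. A call with a gripper value outside its range is refused whole. The fingers move at their own pace and stop on an object; FORCE is the grip in N (left out, the last holds). Time passes only in rows, so rows that do not move let the fingers close. It gives the time, the measured TCP pose, the force, the opening and the grip force at its end, in the units of the state.
- manip.sense(): the state, without advancing time (a new reading comes with each control period).
- manip.snapshot(name): name is "scene" or "top" or "wrist"; returns (picture, depth): 480x640x3 uint8, red, green, blue; 480x640 float32, m along the optical axis (not along the pixel's ray), 0 where there is no reading.
- manip.camera_model(name): a dict with "fx", "fy", "cx", "cy" (pixels), "k1" (the pictures are not rectified: a ray, as slopes to the right and down, at radius r is drawn at 1 + k1 r^2 times it, then the intrinsics apply), "origin" and "attitude" of the camera in the world. Camera axes: x right, y up, looking along -z (the intrinsics and any distortion apply to the point x, -y, -z); pixel columns grow to the right and rows downward; lengths in m; the calibration is good to about 2 mm. A picture is of the moment at which its call begins: read the wrist's pose just before it. camera_model takes no time and is no camera call; for the wrist camera it gives the pose at the moment of the call.
- manip.sign_off(): hands the job in; it is judged then, once.
The state is a dict: "t": time; "q": joint angles; "qd": joint speeds; "tau": joint torques, N m; "tcp_pos": TCP position; "tool_rot": TCP orientation; "force": force on the tool from outside, world axes, zero at the start; "ft_torque": the same for the moment, N m; "finger_gap": opening from 0.0 (shut) to 1.0 (fully open); "gripper_force": force on a finger pad.
Only numpy, scipy, OpenCV 4.12 (cv2) and the standard library are available. Lean on these libraries where they do the work, as an engineer would, in place of code of your own. Each camera call takes 0.05 s, during which the arm holds its last target. There are 200 camera calls.

## Working session

There is one attempt and no reset: what is moved stays moved. The work goes in short steps, Python scripts to look and compute and a shell command to move; the robot and the scene stay as the last step left them, time stands still between calls to the robot, and variables do not carry over. Pictures are saved under pics/ and viewed, at most 11 in all, crops included, and the job is handed in when it is done.

```bash
mkdir -p pics; ls
cat > h.py <<'E'
import numpy as np, cv2
from scipy.spatial.transform import Rotation as R
from station import manip
def att(c):
    a=np.array(c["attitude"],float)
    return a if a.shape==(3,3) else R.from_quat(a).as_matrix()
def cloud(name, save=None):
    c=manip.camera_model(name); im,d=manip.snapshot(name)
    if save: cv2.imwrite("pics/"+save,im[:,:,::-1]); np.savez("pics/"+save+".npz",im=im,d=d,P=world(c,d))
    return im,d,world(c,d),c
def world(c,d):
    K=np.array([[c["fx"],0,c["cx"]],[0,c["fy"],c["cy"]],[0,0,1.]])
    v,u=np.mgrid[0:480,0:640].astype(float)
    p=cv2.undistortPoints(np.stack([u.ravel(),v.ravel()],1)[:,None],K,np.array([c["k1"],0,0,0.]))[:,0]
    X=np.c_[p[:,0],-p[:,1],-np.ones(len(p))]*d.reshape(-1,1)
    return (X@att(c).T+np.array(c["origin"])).reshape(480,640,3)
E
python3 - <<'E'
from h import *
for n in("scene","top"):
    im,d,P,c=cloud(n,n+".png"); print(c,(d>0).mean())
print(manip.sense())
a=cv2.imread("pics/scene.png");b=cv2.imread("pics/top.png")
E
```

```text
pics
{'fx': 513.4339283924568, 'fy': 513.4339283924568, 'cx': 324.0288550183414, 'cy': 239.12219429186695, 'k1': 0.006678926192060589, 'origin': array([-0.09659006, -0.42589488,  0.9486072 ]), 'attitude': array([ 0.32351373, -0.18400534, -0.45250367,  0.81038344])} 0.9960579427083334
{'fx': 590.4741002900186, 'fy': 590.4741002900186, 'cx': 330.93354990512194, 'cy': 240.9673096452637, 'k1': -0.1935103855070507, 'origin': array([ 0.45171021, -0.00968604,  1.45659098]), 'attitude': array([ 0.03960796, -0.02990665, -0.70427768,  0.70818765])} 0.9959700520833333
{'t': 0.1, 'q': array([ 1.04550969e+00,  5.28371679e-01,  1.43378445e+00,  2.02929264e-06,
        1.18140293e+00, -1.78519432e-01]), 'qd': array([-6.51244580e-04, -1.13476418e-03, -4.26130072e-03, -1.38747066e-05,
       -3.70843514e-04, -3.94867786e-04]), 'tau': array([-3.28943861e-05, -4.43304169e+01, -1.78586054e+01, -2.10182689e-04,
        3.85441774e-03,  2.59466117e-05]), 'tcp_pos': array([0.21213626, 0.58735676, 0.303029  ]), 'tool_rot': array([ 1.72516496e-01,  9.85006138e-01, -9.22622392e-04, -3.39774144e-04]), 'force': array([-0.65450052, -0.23531578, -0.19643931]), 'ft_torque': array([-0.04156086, -0.00231874,  0.03804519]), 'gripper_force': 0.0, 'finger_gap': 0.9997634931070092}
```

View pics/scene.png

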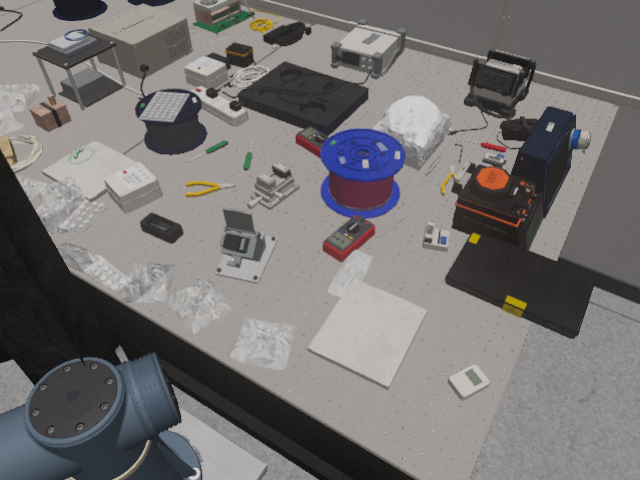

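View pics/top.png

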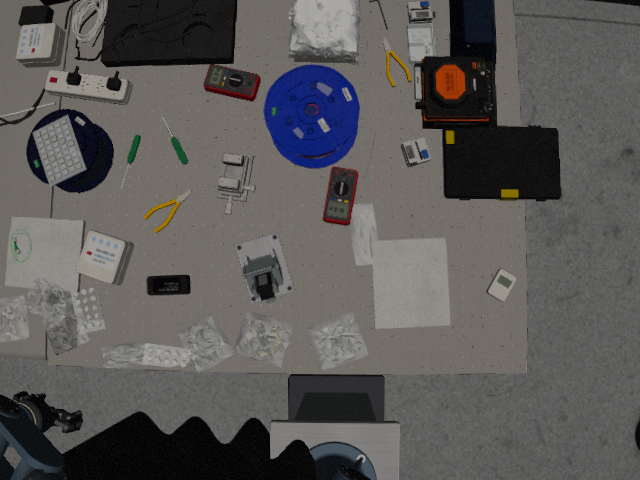

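The scene view shows the dock at about (245,245), with its pack leaning towards the robot. The pad is at (370,330), the timer at (469,381), the red meter at (349,237) and the black adapter at (161,227). In the top view these are the dock (265,268), pack (266,288), pad (412,283), meter (340,196), adapter (168,285) and timer (502,285).

Run:
```python
from h import *
t=np.load("pics/top.png.npz");im,P=t["im"],t["P"]
hsv=cv2.cvtColor(im,cv2.COLOR_RGB2HSV)
# pad: height-based
m=((P[...,2]>0.008)&(P[...,2]<0.026)).astype(np.uint8); m[:, :368]=0; m[:,460:]=0;m[:230]=0;m[335:]=0
cs,_=cv2.findContours(m,cv2.RETR_EXTERNAL,cv2.CHAIN_APPROX_NONE);c=max(cs,key=cv2.contourArea)[:,0]
m2=np.zeros_like(m);cv2.drawContours(m2,[c[:,None]],-1,1,-1)
m2=cv2.erode(cv2.morphologyEx(m2,cv2.MORPH_OPEN,np.ones((25,25))),np.ones((1,1)))
pts=P[m2>0];r=cv2.minAreaRect(pts[:,:2].astype(np.float32)*1000);print("pad",r,np.median(pts[:,2]))
# dock plate
ys,xs=np.mgrid[225:310,230:300]; Q=P[225:310,230:300].reshape(-1,3)
print("plate z hist",np.histogram(Q[:,2],bins=np.arange(-.01,.2,.01)))
k=((P[...,2]>0.004)&(P[...,2]<0.2)).astype(np.uint8);mm=np.zeros_like(k);mm[225:310,228:300]=k[225:310,228:300]
pl=P[(mm>0)&(P[...,2]<.013)];print("plate",cv2.minAreaRect(pl[:,:2].astype(np.float32)*1000),len(pl))
for n,box in(("scene",(215,200,285,290)),("top",(228,225,300,310))):
    f=np.load(f"pics/{n}.png.npz")["im"];x0,y0,x1,y1=box
    cv2.imwrite(f"pics/{n}_c.png",cv2.resize(f[y0:y1,x0:x1,::-1],None,fx=5.5,fy=5.5,interpolation=cv2.INTER_CUBIC))
a,b=cv2.imread("pics/scene_c.png"),cv2.imread("pics/top_c.png");h=min(len(a),len(b));cv2.imwrite("pics/both.png",np.hstack([a[:h],b[:h]]))
for n,b in(("meter",(315,160,362,230)),("timer",(480,262,525,308)),("adapter",(140,268,196,300))):
    S=P[b[1]:b[3],b[0]:b[2]].reshape(-1,3);S=S[S[:,2]>.01];print(n,S.mean(0),S.max(0),S.min(0))
```

```text
pad ((492.09454345703125, -142.42442321777344), (217.48605346679688, 267.825927734375), 1.7550766468048096) 0.016937390633945948
plate z hist (array([1921, 2245,  266,   12,   19,   59,  147,  169,  183,  176,  140,
        139,  189,  146,   33,    1,    1,   26,   44,    0]), array([-0.01,  0.  ,  0.01,  0.02,  0.03,  0.04,  0.05,  0.06,  0.07,
        0.08,  0.09,  0.1 ,  0.11,  0.12,  0.13,  0.14,  0.15,  0.16,
        0.17,  0.18,  0.19]))
plate ((530.1716918945312, 176.51675415039062), (207.7648162841797, 176.38980102539062), 0.12358567863702774) 1196
meter [ 0.69760781 -0.01421386  0.04347043] [0.79806497 0.04175505 1.45659098] [ 0.45171021 -0.06335266  0.01000073]
timer [ 0.48675773 -0.40474206  0.04061656] [ 0.52622392 -0.00968604  1.45659098] [ 0.4496448  -0.44868247  0.01003631]
adapter [0.48194211 0.40675328 0.04555388] [0.50742226 0.46669871 1.45659098] [ 0.45171021 -0.00968604  0.01086225]
```

View pics/both.png

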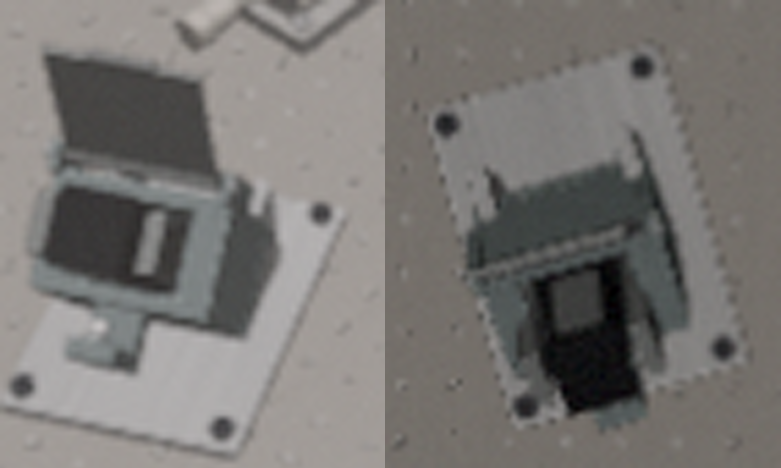

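Zoomed in, the dock's +x is yawed about +0.28 rad in world. The flap stands open on the far side, and the pack leans towards the robot. Next I'll extract the metric geometry.

```bash
cat >> h.py <<'E'
def ray(c,u,v,z):
    K=np.array([[c["fx"],0,c["cx"]],[0,c["fy"],c["cy"]],[0,0,1.]])
    p=cv2.undistortPoints(np.array([[[float(u),float(v)]]]),K,np.array([c["k1"],0,0,0.]))[0,0]
    dr=att(c)@np.array([p[0],-p[1],-1]);o=np.array(c["origin"]);return o+dr*(z-o[2])/dr[2]
def togo(pos,rot,s=None):
    """rows totals: shift in current tool axes (unit 0.5 m), rotvec (unit 2pi)"""
    s=s or manip.sense();R0=R.from_quat(s["tool_rot"])
    return np.round(R0.inv().apply(np.array(pos)-s["tcp_pos"])/.5,4),np.round((R0.inv()*rot).as_rotvec()/(2*np.pi),4)
E
python3 - <<'E'
from h import *
c=manip.camera_model("top")
t=np.load("pics/top.png.npz");im,P=t["im"],t["P"]
B=np.array([ray(c,228+(u-385)/5.5,225+v/5.5,.009)[:2] for u,v in((446,124),(642,67),(723,347),(525,406))])
print(B,B.mean(0));print([np.linalg.norm(B[i]-B[(i+1)%4]) for i in range(4)]); dx=B[0]+B[1]-B[2]-B[3]; print("yaw",np.arctan2(dx[1],dx[0]))
# pad corners by plane z=.017
g=cv2.GaussianBlur(im,(3,3),0).astype(int); m=((P[...,2]>.011)&(P[...,2]<.023)).astype(np.uint8); k=np.zeros_like(m);k[232:335,372:458]=m[232:335,372:458]
k=cv2.morphologyEx(k,cv2.MORPH_OPEN,np.ones((15,15)));cs,_=cv2.findContours(k,cv2.RETR_EXTERNAL,cv2.CHAIN_APPROX_NONE)
q=P[k>0];q=q[np.abs(q[:,2]-.017)<.006];print("pad",cv2.minAreaRect(q[:,:2].astype(np.float32)*1000),len(q))
yaw=np.arctan2(dx[1],dx[0]);C=B.mean(0);S=P[225:310,228:300].reshape(-1,3);S=S[(S[:,2]>.04)&(S[:,2]<.3)]
D=np.c_[(S[:,:2]-C)@np.array([[np.cos(yaw),-np.sin(yaw)],[np.sin(yaw),np.cos(yaw)]]),S[:,2]]
for z in np.arange(.04,.19,.01):
    e=D[(D[:,2]>z)&(D[:,2]<z+.01)]
    if len(e):print(round(z,3),len(e),np.round(np.percentile(e[:,0],[0,10,50,90,100]),3),np.round(e[:,1].min(),3),np.round(e[:,1].max(),3))
s=manip.sense();w=manip.camera_model("wrist");Rt=R.from_quat(s["tool_rot"])
print("wrist cam in tool",Rt.inv().apply(np.array(w["origin"])-s["tcp_pos"]),Rt.inv().as_matrix()@att(w),w["fx"])
print("tool",Rt.as_matrix())
E
```

```text
[[0.57700513 0.2381425 ]
 [0.60322225 0.14970111]
 [0.47788626 0.11164293]
 [0.45072726 0.20015363]] [0.52721023 0.17491004]
[np.float64(0.09224541741007128), np.float64(0.13098677883536028), np.float64(0.09258377303444063), np.float64(0.1318683318692932)]
yaw 0.29350797145978147
pad ((0.0, 0.0), (0.0, 0.0), 0.0) 0
0.04 59 [-0.056 -0.001  0.023  0.026  0.039] -0.041 0.039
0.05 147 [-0.076 -0.02   0.019  0.032  0.039] -0.041 0.04
0.06 169 [-0.086 -0.081  0.007  0.014  0.038] -0.041 0.04
0.07 183 [-0.082 -0.047 -0.018  0.006  0.01 ] -0.041 0.041
0.08 176 [-0.055 -0.033 -0.02  -0.     0.011] -0.042 0.04
0.09 140 [-0.06  -0.032 -0.018 -0.003  0.006] -0.042 0.04
0.1 139 [-0.076 -0.057 -0.029 -0.006 -0.002] -0.043 0.042
0.11 189 [-0.078 -0.074 -0.062 -0.037 -0.007] -0.043 0.037
0.12 146 [-0.073 -0.064 -0.054 -0.044 -0.01 ] -0.034 0.027
0.13 33 [-0.06  -0.057 -0.052 -0.048 -0.013] -0.034 0.014
0.14 1 [-0.015 -0.015 -0.015 -0.015 -0.015] -0.016 -0.016
0.15 1 [-0.012 -0.012 -0.012 -0.012 -0.012] -0.018 -0.018
0.16 26 [-0.017 -0.016 -0.015 -0.013 -0.012] -0.034 0.034
0.17 44 [-0.018 -0.017 -0.015 -0.013 -0.013] -0.033 0.034
wrist cam in tool [ 0.07256418  0.00016328 -0.06971961] [[ 3.96541464e-04  9.57731773e-01  2.87662464e-01]
 [ 9.99999865e-01 -2.82777020e-04 -4.37029121e-04]
 [-3.37212341e-04  2.87662599e-01 -9.57731756e-01]] 371.4670792507604
tool [[-9.40475886e-01  3.39858989e-01 -9.87694401e-04]
 [ 3.39860243e-01  9.40474414e-01 -1.70034415e-03]
 [ 3.51024070e-04 -1.93481073e-03 -9.99998067e-01]]
```

```bash
cat >> h.py <<'E'
C=np.array([.5272,.1749]);yaw=.2935
X=np.array([np.cos(yaw),np.sin(yaw),0]);Y=np.array([-np.sin(yaw),np.cos(yaw),0]);Z=np.array([0,0,1.])
def dock(x,y,z): return np.r_[C,0]+x*X+y*Y+z*Z
th=np.deg2rad(35);A=-np.sin(th)*X+np.cos(th)*Z;XP=np.cos(th)*X+np.sin(th)*Z
F=dock(.004,0,.032); RG=R.from_matrix(np.c_[-XP,Y,-A])
E
python3 - <<'E'
from h import *
p=F+.304*A;print(p,togo(p,RG)); s=manip.sense()
print(togo(p,R.from_quat(s["tool_rot"])))
t=np.load("pics/top.png.npz");P=t["P"]
for v in range(228,340,8):print(v,np.round(P[v,366:460:6,2]*1000).astype(int))
E
```

```text
[0.36411815 0.12561202 0.28102222] (array([-0.5997, -0.7651,  0.0453]), array([-0.0314, -0.094 , -0.0986]))
(array([-0.5997, -0.7651,  0.0453]), array([0., 0., 0.]))
228 [ 9  7 -3 -2  2  4 -2 -2  0  3  3 -7  7  3  5 -1]
236 [15 11 -6  2 -5  4 -2 -1  0  0 -2 -3 -1  4 -2  4]
244 [11 14 19 17 15 15 22 15 18 21 19 13 14 25  0 -4]
252 [10 16 18 19 21 14 17 14 19  9 18 18 18 15  0 -3]
260 [12 15 14 23 20 17 22 16 12 19 15 15 12 16 -2 -3]
268 [-1 11 17 15 15 17 19 21 18 12 11 18 17 22  3 -1]
276 [ 4 23 16 19 21 20 21 17 17 20 16 17 18 19  3  4]
284 [ 3  1 15 14 19 18 14 13 19 16 19 17 16 15  3 -2]
292 [-5  7 23 13 17 16 11 11 22 18 11 16 16 16  0  6]
300 [ 0 -1 20 16 17 14 21 17 15 19  9 19 20 20 -1  3]
308 [-2 -1 10 16 11 18 15 20 11 18 21 14 21 20  1 -3]
316 [-1 -1 19 19 14 11 20 19 18 18 20 14 17 16 -4  1]
324 [ 0  1 23 18 17 15 18 18 11 20 16 12 16 15 11 -1]
332 [-3 -3  3 -1  2  0 -2 -6 -5 -1  2 -5  6 -2 -2  2]
```

```bash
python3 -m crank '[{"dp":[-0.05,-0.0638,0.0038],"delta_rot":[0,0,0],"fingers":1},{"dp":[-0.05,-0.0638,0.0038],"delta_rot":[0,0,0],"fingers":1},{"dp":[-0.05,-0.0638,0.0038],"delta_rot":[0,0,0],"fingers":1},{"dp":[-0.05,-0.0638,0.0038],"delta_rot":[0,0,0],"fingers":1},{"dp":[-0.05,-0.0638,0.0038],"delta_rot":[0,0,0],"fingers":1},{"dp":[-0.05,-0.0638,0.0038],"delta_rot":[0,0,0],"fingers":1},{"dp":[-0.05,-0.0638,0.0038],"delta_rot":[0,0,0],"fingers":1},{"dp":[-0.05,-0.0638,0.0038],"delta_rot":[0,0,0],"fingers":1},{"dp":[-0.05,-0.0638,0.0038],"delta_rot":[0,0,0],"fingers":1},{"dp":[-0.05,-0.0638,0.0038],"delta_rot":[0,0,0],"fingers":1},{"dp":[-0.05,-0.0638,0.0038],"delta_rot":[0,0,0],"fingers":1},{"dp":[-0.05,-0.0638,0.0038],"delta_rot":[0,0,0],"fingers":1}]'
python3 -m crank '[{"dp":[0,0,0],"delta_rot":[-0.0035,-0.0104,-0.011],"fingers":1},{"dp":[0,0,0],"delta_rot":[-0.0035,-0.0104,-0.011],"fingers":1},{"dp":[0,0,0],"delta_rot":[-0.0035,-0.0104,-0.011],"fingers":1},{"dp":[0,0,0],"delta_rot":[-0.0035,-0.0104,-0.011],"fingers":1},{"dp":[0,0,0],"delta_rot":[-0.0035,-0.0104,-0.011],"fingers":1},{"dp":[0,0,0],"delta_rot":[-0.0035,-0.0104,-0.011],"fingers":1},{"dp":[0,0,0],"delta_rot":[-0.0035,-0.0104,-0.011],"fingers":1},{"dp":[0,0,0],"delta_rot":[-0.0035,-0.0104,-0.011],"fingers":1},{"dp":[0,0,0],"delta_rot":[-0.0035,-0.0104,-0.011],"fingers":1}]'
python3 - <<'E'
from h import *
s=manip.sense();im,d,P,c=cloud("wrist","w1.png");print(s["q"],togo(F+.304*A,RG))
E
```

```text
t: 1.1
tcp_pos: [0.3644, 0.124, 0.281]
tool_rot: [0.172, 0.985, 0.0, 0.0]
force: [1.1, -0.4, 0.1]
finger_gap: 1.005
gripper_force: 0.0
t: 1.85
tcp_pos: [0.3635, 0.1299, 0.2806]
tool_rot: [-0.086, 0.965, 0.047, 0.243]
force: [-0.0, 0.7, -0.6]
finger_gap: 1.001
gripper_force: 0.0
[-0.04242074  0.1690881   2.29454294  0.66101469  0.25090926 -2.3987093 ] (array([-0.0014, -0.0089, -0.0016]), array([-0.0018, -0.0176, -0.0179]))
```

View pics/w1.png

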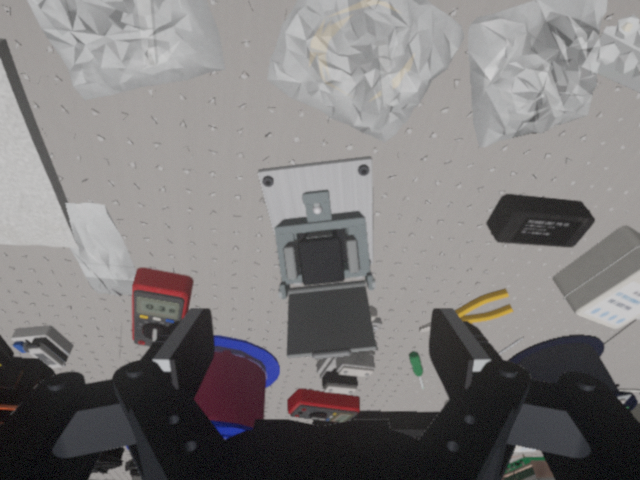

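The wrist view shows the dock with the pack's dark top at about (323,258), buttons at (293,258) and (352,255), flap plate at (330,320), and front plate bolts at (267,181) and (363,170). I'll measure these in the dock frame.

```bash
cat >> h.py <<'E'
def rayplane(c,u,v,p0,n):
    K=np.array([[c["fx"],0,c["cx"]],[0,c["fy"],c["cy"]],[0,0,1.]])
    p=cv2.undistortPoints(np.array([[[float(u),float(v)]]]),K,np.array([c["k1"],0,0,0.]))[0,0]
    dr=att(c)@np.array([p[0],-p[1],-1]);o=np.array(c["origin"]);return o+dr*((p0-o)@n)/(dr@n)
E
python3 - <<'E'
from h import *
c=manip.camera_model("wrist");t=np.load("pics/w1.png.npz");im,P=t["im"],t["P"];g=cv2.cvtColor(im,cv2.COLOR_RGB2GRAY)
loc=lambda p:np.round(np.array([(p-F)@XP,(p-F)@Y,(p-F)@A])*1000,1)
for u,v in((267.5,181),(363.5,170)):
    p=ray(c,u,v,.009);print("bolt",p,(p-dock(0,0,0))@X,(p-dock(0,0,0))@Y)
# plate front corners
for u,v in((259,169),(371,157)):
    p=ray(c,u,v,.008);print("corner",(p-dock(0,0,0))@X,(p-dock(0,0,0))@Y)
w=g[225:290,275:375];print(w[::3,::3])
S=P[200:370,270:385].reshape(-1,3);L=np.c_[(S-F)@XP,(S-F)@Y,(S-F)@A]*1000
f=L[(L[:,0]>36)&(L[:,2]>70)&(L[:,2]<140)&(abs(L[:,1])<30)];k=np.polyfit(f[:,2],f[:,0],1);print("flap x=%.3f z+%.1f"%tuple(k),len(f), "opening",np.pi/2+np.arctan(k[0]),"x at z66",np.polyval(k,66))
tp=L[(abs(L[:,0])<12)&(abs(L[:,1])<10)&(L[:,2]>90)];print("top z",tp[:,2].mean(),tp[:,2].std(),len(tp))
cv2.imwrite("pics/w1c.png",cv2.resize(im[150:360,250:400,::-1],None,fx=2.8,fy=2.8,interpolation=cv2.INTER_CUBIC))
E
```

```text
bolt [0.48111203 0.11383114 0.009     ] -0.061784608426677795 -0.0451239369067392
bolt [0.45422092 0.20260544 0.009     ] -0.06184298214806993 0.04763384123258611
corner -0.07566722005494968 -0.05046892715908745
corner -0.07468541317420219 0.0550810026667966
[[165  87  75  81  89  95 102 112 118 124 127 131 133 130 133 134 134 133
  133 134 133 133 132 133 130 133 129 133 133 128 137 177 172 156]
 [128 126 130 133 133 136 133 132 133 131 133 133 134 133 130 134 130 130
  125 120 115 115 103  92 114 133 132 130 131 131 136 177 172 154]
 [146 134 132 134 132 131 132 131 129 132 126 112 102  93  77  73  68  60
   65  52  48  60  61  65 105 132 131 129 132 131 133 173 172 158]
 [147 133 127 129 134 130 111  97  66  58  52  58  62  61  62  65  65  66
   67  58  44  58  56  62  80 112 115 128 130 132 128 171 173 157]
 [149 131 132 132 130 131 114 106  56  58  52  80  80  84  80  66  61  63
   54  46  44  49  61  62  59  65  67 123 130 130 131 173 171 158]
 [150 131 131 132 127 121 101  72  56  40  50  46  48  49  49  44  51  59
   51  56  53  53  57  63  82 100 105 102 131 133 137 171 174 
[... 1688 characters left out ...]
117 157]
 [153 157 129 129 129 133 141 128 130  82  63  59  60  57  59  62  57  55
   56  57  55  53  55 114 157 157 156 155 148 139  95 122 125 122]
 [158 158 101  76 128 132 135 145 142 111  60  59  55  60  59  66  68  77
   78  93  85  87 100 101  93  86  81  76  85  89 108 111 136 145]
 [157 148 109  94  73 132 155 156 154 145  93  85  97  89  79  77  79  77
   77  84  85  91  97 105 110 117 117 121 120 117 130 110 134 162]
 [158 143 130 110  63  85  82  79  81  79  88  94  94 100 109 112 116 118
  123 118 116 113 106  95  88  79  73  68  68  68  94 136 132 149]]
flap x=0.581 z+-8.7 4445 opening 2.0971987432818278 x at z66 29.679924820389118
top z 112.40917774951899 0.704388043198842 850
```

View pics/w1c.png

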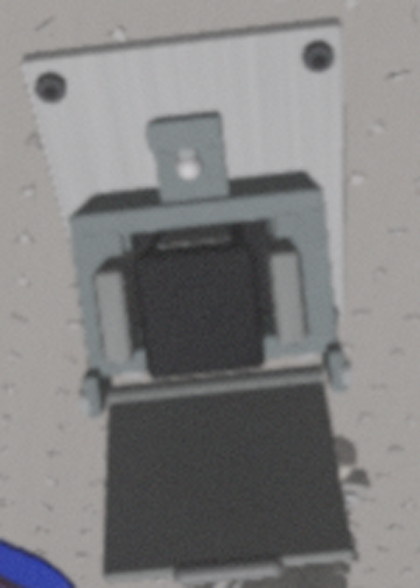

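The crop shows the pack's top face spanning (147..257, 245..372) in crop pixels. Grey buttons sit either side, the catch post is at the front, and the flap is open behind. I'll compute the pack's top centre and the button midpoint.

Run:
```python
from h import *
c=manip.camera_model("wrist")
f=lambda a,b,h:(lambda p:np.round(np.array([(p-F)@XP,(p-F)@Y])*1000,1))(rayplane(c,250+a/2.8,150+b/2.8,F+h*A,A))
for n,a,b,h in(("top L",142,310,.112),("top R",258,303,.112),("top front",198,247,.112),("top back",208,372,.112),("btn L out",97,270,.105),("btn R out",302,252,.105),("btn L out",107,362,.105),("btn R out",309,343,.105),("blk L",84,300,.06),("blk R",327,285,.06),("hingeL",95,400,.066),("hingeR",340,380,.066)):print(n,f(a,b,h))
for n in("top","scene"):
    t=np.load(f"pics/{n}.png.npz");im,P=t["im"],cv2.blur(t["P"],(7,7))
    g=(P[...,0]>.36)&(P[...,0]<.64)&(P[...,1]>-.26)&(P[...,1]<-.02)&(P[...,2]>.009)&(P[...,2]<.025)
    k=cv2.morphologyEx(g.astype(np.uint8),cv2.MORPH_OPEN,np.ones((25,25)))
    q=t["P"][k>0];print(n,cv2.minAreaRect(q[:,:2].astype(np.float32)*1000),q.mean(0),len(q))
```

```text
top L [ -5.9 -13.6]
top R [-4.4 17.1]
top front [-21.   3.]
top back [12.9  1.9]
btn L out [-16.6 -25. ]
btn R out [-15.5  30.4]
btn L out [  9.2 -25.6]
btn R out [ 9.7 29.9]
blk L [  0.3 -36.6]
blk R [ 3.8 40. ]
hingeL [ 31.5 -36.4]
hingeR [33.2 40.9]
top ((441.59112548828125, -156.47962951660156), (109.78170013427734, 118.65991973876953), 0.0075505319982767105) [ 0.44273998 -0.1541729   0.01715639] 2060
scene ((516.5819091796875, -156.03778076171875), (76.49057006835938, 61.07429885864258), 29.254627227783203) [ 0.51537694 -0.15601395  0.01529734] 781
```

```bash
sed -i 's/^F=dock(.004,0,.032)/F=dock(.0013,.002,.032)/' h.py
python3 - <<'E'
from h import *
print(togo(F+.284*A,RG),manip.sense()["q"])
E
```

```text
(array([-0.0006, -0.0047,  0.0356]), array([-0.0018, -0.0176, -0.0179])) [-0.04289634  0.16944386  2.29575323  0.66652032  0.25101961 -2.4063397 ]
```

```bash
python3 -m crank '[{"dp":[0,-0.002,0.01],"delta_rot":[-0.0006,-0.0059,-0.006],"fingers":1},{"dp":[0,-0.002,0.01],"delta_rot":[-0.0006,-0.0059,-0.006],"fingers":1},{"dp":[0,-0.001,0.01],"delta_rot":[-0.0006,-0.0058,-0.0059],"fingers":1},{"dp":[0,0,0],"delta_rot":[0,0,0],"fingers":1},{"dp":[0,0,0],"delta_rot":[0,0,0],"fingers":1},{"dp":[0,0,0],"delta_rot":[0,0,0],"fingers":1}]'
python3 - <<'E'
from h import *
print(togo(F+.142*A,RG),manip.sense()["q"])
E
```

```text
t: 2.4
tcp_pos: [0.3726, 0.1356, 0.2824]
tool_rot: [-0.124, 0.952, 0.045, 0.277]
force: [-0.1, 0.8, 0.5]
finger_gap: 1.004
gripper_force: 0.0
(array([ 0.0108, -0.0098,  0.3113]), array([-0.0005, -0.0066, -0.0052])) [-0.03872329  0.18345589  2.31003519  1.0407884   0.20263781 -2.85222685]
```

The last joint sits at its limit, so I'll take the half-turn-equivalent grasp.

```bash
Z='{"dp":[0,0,0],"delta_rot":[0,0,0.0195],"fingers":1}'; true
python3 -m crank '[{"dp":[0,0,0],"delta_rot":[0,0,0.0195],"fingers":1},{"dp":[0,0,0],"delta_rot":[0,0,0.0195],"fingers":1},{"dp":[0,0,0],"delta_rot":[0,0,0.0195],"fingers":1},{"dp":[0,0,0],"delta_rot":[0,0,0.0195],"fingers":1},{"dp":[0,0,0],"delta_rot":[0,0,0.0195],"fingers":1},{"dp":[0,0,0],"delta_rot":[0,0,0.0195],"fingers":1},{"dp":[0,0,0],"delta_rot":[0,0,0.0195],"fingers":1},{"dp":[0,0,0],"delta_rot":[0,0,0.0195],"fingers":1},{"dp":[0,0,0],"delta_rot":[0,0,0.0195],"fingers":1},{"dp":[0,0,0],"delta_rot":[0,0,0.0195],"fingers":1},{"dp":[0,0,0],"delta_rot":[0,0,0.0195],"fingers":1},{"dp":[0,0,0],"delta_rot":[0,0,0.0195],"fingers":1}]'
python3 -m crank '[{"dp":[0,0,0],"delta_rot":[0,0,0.0195],"fingers":1},{"dp":[0,0,0],"delta_rot":[0,0,0.0195],"fingers":1},{"dp":[0,0,0],"delta_rot":[0,0,0.0195],"fingers":1},{"dp":[0,0,0],"delta_rot":[0,0,0.0195],"fingers":1},{"dp":[0,0,0],"delta_rot":[0,0,0.0195],"fingers":1},{"dp":[0,0,0],"delta_rot":[0,0,0.0195],"fingers":1},{"dp":[0,0,0],"delta_rot":[0,0,0.0195],"fingers":1},{"dp":[0,0,0],"delta_rot":[0,0,0.0195],"fingers":1},{"dp":[0,0,0],"delta_rot":[0,0,0.0195],"fingers":1},{"dp":[0,0,0],"delta_rot":[0,0,0.0195],"fingers":1},{"dp":[0,0,0],"delta_rot":[0,0,0.0195],"fingers":1},{"dp":[0,0,0],"delta_rot":[0,0,0],"fingers":1}]'
sed -i 's/RG=R.from_matrix(np.c_\[-XP,Y,-A\])/RG=R.from_matrix(np.c_[XP,-Y,-A])/' h.py
python3 - <<'E'
from h import *
print(togo(F+.242*A,RG),manip.sense()["q"])
E
```

```text
t: 3.4
tcp_pos: [0.3726, 0.1355, 0.2824]
tool_rot: [0.549, 0.787, 0.22, 0.175]
force: [0.5, 0.4, -0.4]
finger_gap: 0.997
gripper_force: 0.0
t: 4.4
tcp_pos: [0.3726, 0.1355, 0.2824]
tool_rot: [0.92, 0.275, 0.281, 0.0]
force: [-0.4, -0.2, 0.3]
finger_gap: 0.996
gripper_force: 0.0
(array([-0.0214,  0.0039,  0.1115]), array([-0.0006,  0.0066,  0.0458])) [-0.03891867  0.18342234  2.31022688  1.04184992  0.20251261 -0.03287282]
```

```bash
python3 -m crank '[{"dp":[0,0,0.01],"delta_rot":[-0.0002,0.0022,0.0153],"fingers":1},{"dp":[0,0,0.01],"delta_rot":[-0.0002,0.0022,0.0153],"fingers":1},{"dp":[0,0,0.01],"delta_rot":[-0.0002,0.0022,0.0152],"fingers":1},{"dp":[0,0,0],"delta_rot":[0,0,0],"fingers":1},{"dp":[0,0,0],"delta_rot":[0,0,0],"fingers":1}]'
python3 - <<'E'
from h import *
print(togo(F+.202*A,RG),manip.sense()["q"])
E
```

```text
t: 4.82
tcp_pos: [0.3795, 0.1379, 0.2712]
tool_rot: [0.941, 0.159, 0.296, -0.038]
force: [0.7, -0.3, 0.2]
finger_gap: 1.002
gripper_force: 0.0
(array([-0.0226,  0.0101,  0.164 ]), array([-0.0003,  0.0009,  0.0065])) [-0.04036301  0.23330905  2.33315999  1.5881267   0.18917242 -0.33628257]
```

```bash
python3 -m crank '[{"dp":[-0.004,0.002,0.03],"delta_rot":[0,0.0003,0.002],"fingers":1},{"dp":[-0.004,0.002,0.03],"delta_rot":[0,0.0003,0.002],"fingers":1},{"dp":[-0.004,0.002,0.03],"delta_rot":[0,0.0003,0.0025],"fingers":1},{"dp":[-0.004,0.002,0.03],"delta_rot":[0,0,0],"fingers":1},{"dp":[-0.004,0.002,0.03],"delta_rot":[0,0,0],"fingers":1},{"dp":[-0.0026,0.001,0.014],"delta_rot":[0,0,0],"fingers":1},{"dp":[0,0,0],"delta_rot":[0,0,0],"fingers":1},{"dp":[0,0,0],"delta_rot":[0,0,0],"fingers":1}]'
python3 - <<'E'
from h import *
s=manip.sense();im,d,P,c=cloud("wrist","w2.png");print(togo(F+.142*A,RG),s["q"])
E
```

```text
t: 5.48
tcp_pos: [0.4111, 0.1442, 0.2096]
tool_rot: [0.943, 0.145, 0.297, -0.046]
force: [-0.8, 0.6, 0.2]
finger_gap: 1.001
gripper_force: 0.0
(array([-0.0053,  0.0054,  0.1469]), array([-0.0012, -0.    ,  0.0015])) [-0.0195107   0.46215296  2.33608977  2.47832526  0.30313803 -1.19916045]
```

View pics/w2.png

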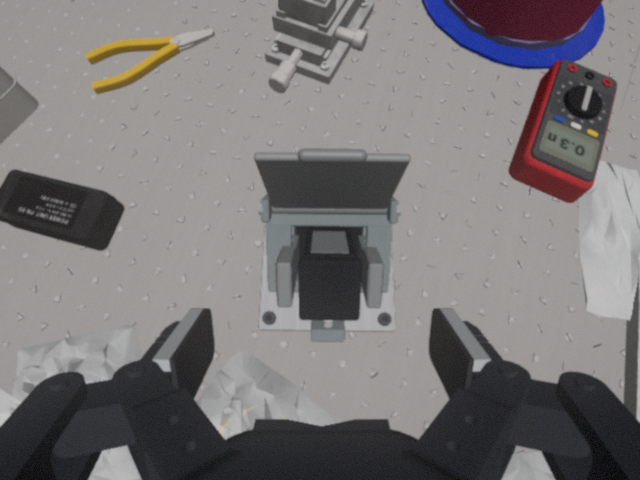

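The pack's top is at (332,275), the buttons at (287,275) and (374,275), and the fingertips at (213,320) and (430,320). The pack lies a little right of the finger centreline. I'll check this in tool axes.

Run:
```python
from h import *
c=manip.camera_model("wrist");s=manip.sense();T=R.from_quat(s["tool_rot"]);g=cv2.cvtColor(cv2.imread("pics/w2.png"),7-1)
for v in(262,275,290,300): print(v,g[v,272:394:2])
for n,u,v,h in(("L",276,275,.105),("R",383,275,.105),("top front L",300,318,.112),("top front R",360,318,.112),("top back L",303,254,.112),("backR",360,254,.112),("hingeL",262,210,.066),("hingeR",400,208,.066),("blk L",266,285,.06),("blkR",394,285,.06)):
    p=rayplane(c,u,v,F+h*A,A);print(n,np.round(1000*np.array([(p-F)@XP,(p-F)@Y]),1),"tool",np.round(1000*T.inv().apply(p-s["tcp_pos"]),1))
```

```text
262 [129 128 108 105 113 113 110 111 106  92  68  64  63  55  41  45  44  45
  41  47  46  48  49  48  47  43  43  40  47  48  46  47  39  46  41  44
  45  46  43  49  46  46  47  46  43  53  53  59  69  94  96  99  95  97
  98 109 129 127 129 149 154]
275 [126 123  98 122 131 132 129 129 128 109  67  67  76  68  49  47  47  46
  40  45  48  47  44  42  44  41  43  40  44  43  42  40  41  45  41  42
  47  38  46  40  46  48  48  43  47  50  55  62  97 118 129 128 129 128
 126 112 125 127 133 163 159]
290 [127 126 106 119 127 128 128 129 128 112  76  93 125  91  47  42  44  50
  48  47  46  50  45  41  45  47  45  46  45  43  46  36  45  48  49  45
  44  46  50  49  48  44  48  48  82 103  60  74 109 126 130 128 129 128
 120 111 127 127 158 168 170]
300 [171 169 153 112 130 129 128 127 126 118 128 166 171 151  49  47  52  51
  49  46  49  48  46  48  52  48  48  47  49  49  48  43  44  50  48  45
  48  47  47  41  47  50  47  48 136 171 153  91 113 128 128 127 128 130
 122 162 172 173 171 170 165]
L [ 5.8 26.3] tool [  3.3 -23.3 110.6]
R [  6.5 -29.2] tool [  3.5  32.3 110.2]
top front L [-15.2  13.6] tool [-17.7 -10.8 103.5]
top front R [-14.8 -17.5] tool [-17.6  20.3 103.3]
top back L [19.7 11.8] tool [ 17.1  -8.7 103.5]
backR [ 20.  -16.1] tool [ 17.2  19.2 103.3]
hingeL [32.1 38.9] tool [ 29.8 -35.3 149.7]
hingeR [ 34.3 -43.8] tool [ 31.2  47.3 149.1]
blk L [-18.9  39.1] tool [-21.3 -36.  155.7]
blkR [-17.9 -44.7] tool [-21.   47.8 155.1]
```

```bash
sed -i 's/^F=dock(.0013,.002,.032)/F=dock(.0016,.001,.032)/' h.py
python3 - <<'E'
from h import *
print(togo(F+.142*A,RG))
E
```

```text
(array([-0.0049,  0.0074,  0.1472]), array([-0.0012, -0.    ,  0.0015]))
```

```bash
python3 -m crank '[{"dp":[-0.0025,0.0037,0.01],"delta_rot":[-0.0006,0,0.0008],"fingers":1},{"dp":[-0.0024,0.0037,0.01],"delta_rot":[-0.0006,0,0.0007],"fingers":1},{"dp":[0,0,0.015],"delta_rot":[0,0,0],"fingers":1},{"dp":[0,0,0.015],"delta_rot":[0,0,0],"fingers":1},{"dp":[0,0,0.015],"delta_rot":[0,0,0],"fingers":1},{"dp":[0,0,0.015],"delta_rot":[0,0,0],"fingers":1},{"dp":[0,0,0.015],"delta_rot":[0,0,0],"fingers":1},{"dp":[0,0,0.015],"delta_rot":[0,0,0],"fingers":1},{"dp":[0,0,0],"delta_rot":[0,0,0],"fingers":1}]'
python3 - <<'E'
from h import *
s=manip.sense();print(togo(F+.142*A,RG),s["q"],s["force"])
E
```

```text
t: 6.28
tcp_pos: [0.4415, 0.1492, 0.1624]
tool_rot: [0.944, 0.138, 0.298, -0.044]
force: [-0.2, -0.0, -1.2]
finger_gap: 1.002
gripper_force: 0.0
(array([-0.0003, -0.0017,  0.0342]), array([ 0.0001, -0.    , -0.0004])) [ 0.00352356  0.6182871   2.29400774  2.70428132  0.3958868  -1.40072266] [-0.15561694 -0.00739992 -1.18050802]
```

```bash
python3 -m crank '[{"dp":[0,-0.0008,0.012],"delta_rot":[0,0,0],"fingers":1},{"dp":[0,-0.0008,0.012],"delta_rot":[0,0,0],"fingers":1},{"dp":[0,0,0.01],"delta_rot":[0,0,0],"fingers":1},{"dp":[0,0,0],"delta_rot":[0,0,0],"fingers":1},{"dp":[0,0,0],"delta_rot":[0,0,0],"fingers":1}]' 40
python3 -m crank '[{"dp":[0,0,0],"delta_rot":[0,0,0],"fingers":-1},{"dp":[0,0,0],"delta_rot":[0,0,0],"fingers":-1},{"dp":[0,0,0],"delta_rot":[0,0,0],"fingers":-1},{"dp":[0,0,0],"delta_rot":[0,0,0],"fingers":-1},{"dp":[0,0,0],"delta_rot":[0,0,0],"fingers":-1},{"dp":[0,0,0],"delta_rot":[0,0,0],"fingers":-1},{"dp":[0,0,0],"delta_rot":[0,0,0],"fingers":-1},{"dp":[0,0,0],"delta_rot":[0,0,0],"fingers":-1}]' 40
python3 - <<'E'
from h import *
s=manip.sense();print(togo(F+.142*A,RG),s["q"],s["force"])
E
```

```text
t: 6.7
tcp_pos: [0.4497, 0.1526, 0.149]
tool_rot: [0.944, 0.138, 0.297, -0.044]
force: [-0.9, 0.0, 0.3]
finger_gap: 1.003
gripper_force: 0.0
t: 7.37
tcp_pos: [0.4485, 0.1524, 0.1506]
tool_rot: [0.944, 0.138, 0.298, -0.044]
force: [-5.8, -3.3, 12.5]
finger_gap: 0.483
gripper_force: 39.2
(array([0.0007, 0.0004, 0.006 ]), array([ 0.0002, -0.0002, -0.0005])) [ 0.01348837  0.65422147  2.28031434  2.74164863  0.41633482 -1.42963624] [-5.83507996 -3.27335438 12.47061166]
```

```bash
python3 -m crank '[{"dp":[0,0,-0.006],"delta_rot":[0,0,0],"fingers":-1},{"dp":[0,0,-0.01],"delta_rot":[0,0,0],"fingers":-1},{"dp":[0,0,-0.01],"delta_rot":[0,0,0],"fingers":-1},{"dp":[0,0,-0.01],"delta_rot":[0,0,0],"fingers":-1},{"dp":[0,0,-0.01],"delta_rot":[0,0,0],"fingers":-1},{"dp":[0,0,0],"delta_rot":[0,0,0],"fingers":-1}]'
python3 - <<'E'
from h import *
s=manip.sense();im,d,P,c=cloud("wrist","w3.png");print(togo(F+.142*A,RG),s["q"],s["force"])
E
```

```text
t: 7.87
tcp_pos: [0.4361, 0.1486, 0.1688]
tool_rot: [0.944, 0.138, 0.297, -0.044]
force: [-1.0, 0.3, -2.4]
finger_gap: 0.472
gripper_force: 41.7
(array([0.0005, 0.0001, 0.0498]), array([ 0.0002,  0.    , -0.0004])) [ 2.26772565e-03  5.98502659e-01  2.30359914e+00  2.69247169e+00
  3.86264900e-01 -1.38909392e+00] [-0.99285861  0.28511586 -2.41155628]
```

View pics/w3.png

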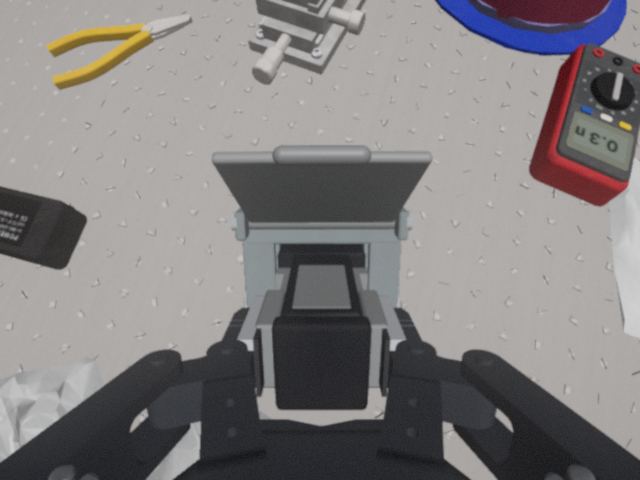

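The pack is gripped squarely by both buttons and has come out about 22 mm. I'll keep drawing it out and measure the pad in the same step.

```bash
python3 -m crank '[{"dp":[0,0,-0.014],"delta_rot":[0,0,0],"fingers":-1},{"dp":[0,0,-0.018],"delta_rot":[0,0,0],"fingers":-1},{"dp":[0,0,-0.018],"delta_rot":[0,0,0],"fingers":-1},{"dp":[0,0,-0.018],"delta_rot":[0,0,0],"fingers":-1},{"dp":[0,0,-0.018],"delta_rot":[0,0,0],"fingers":-1},{"dp":[0,0,-0.018],"delta_rot":[0,0,0],"fingers":-1},{"dp":[0,0,-0.018],"delta_rot":[0,0,0],"fingers":-1},{"dp":[0,0,-0.018],"delta_rot":[0,0,0],"fingers":-1},{"dp":[0,0,-0.014],"delta_rot":[0,0,0],"fingers":-1},{"dp":[0,0,0],"delta_rot":[0,0,0],"fingers":-1}]'
python3 - <<'E'
from h import *
s=manip.sense();print(togo(F+.142*A,RG),s["q"],s["force"])
c=manip.camera_model("top");im=np.load("pics/top.png.npz")["im"]
g=cv2.GaussianBlur(cv2.cvtColor(im,cv2.COLOR_RGB2GRAY),(3,3),0)
k=np.zeros_like(g);k[225:345,355:470]=(g[225:345,355:470]>145)
k=cv2.morphologyEx(cv2.morphologyEx(k,cv2.MORPH_CLOSE,np.ones((3,3))),cv2.MORPH_OPEN,np.ones((35,35)))
cs,_=cv2.findContours(k,cv2.RETR_EXTERNAL,cv2.CHAIN_APPROX_NONE)
q=max(cs,key=cv2.contourArea);print(cv2.minAreaRect(q),k.sum())
w=np.array([ray(c,u,v,.017)[:2] for u,v in q[:,0]],np.float32);print("pad",cv2.minAreaRect(w*1000))
print(np.array([g[v,360:462:3] for v in (245,285,320)]))
E
```

```text
t: 8.75
tcp_pos: [0.3936, 0.136, 0.2321]
tool_rot: [0.944, 0.138, 0.298, -0.044]
force: [-0.4, 0.3, -1.9]
finger_gap: 0.476
gripper_force: 41.7
(array([0.0009, 0.0005, 0.2054]), array([ 0.0002, -0.0001, -0.0003])) [-0.04455242  0.3779795   2.36060201  2.32475501  0.26231962 -1.04949006] [-0.38360387  0.33313469 -1.89571964]Traceback (most recent call last):
  File "<stdin>", line 8, in <module>
ValueError: max() iterable argument is empty
```

Run:
```python
from h import *
c=manip.camera_model("top");im=np.load("pics/top.png.npz")["im"]
g=cv2.GaussianBlur(cv2.cvtColor(im,cv2.COLOR_RGB2GRAY),(5,5),0)
print(g[285,366:460:3],g[232:336:3,410])
t=(int(np.median(g[260:310,390:440]))+int(np.median(g[250:320,458:475])))//2;print(t)
k=np.zeros_like(g);k[225:345,355:470]=(g[225:345,355:470]>t)
k=cv2.morphologyEx(cv2.morphologyEx(k,cv2.MORPH_CLOSE,np.ones((3,3))),cv2.MORPH_OPEN,np.ones((35,35)))
cs,_=cv2.findContours(k,cv2.RETR_EXTERNAL,cv2.CHAIN_APPROX_NONE)
q=max(cs,key=cv2.contourArea);print(cv2.minAreaRect(q),k.sum())
w=np.array([ray(c,u,v,.017)[:2] for u,v in q[:,0]],np.float32);print("pad",cv2.minAreaRect(w*1000))
```

```text
[111 111 117 143 144 145 144 147 145 145 145 145 144 142 146 144 142 143
 144 140 140 140 141 143 144 142 143 138 113 112 111 110] [111 108 121 142 144 142 141 144 144 143 144 143 145 144 146 145 145 146
 146 144 145 144 146 145 143 142 141 142 143 144 143 141 116 111 111]
127
((410.5, 282.5), (87.0, 75.0), 90.0) 6485
pad ((493.17657470703125, -184.58934020996094), (212.66226196289062, 184.1024627685547), 0.2883812189102173)
```

Run:
```python
from h import *
print(togo([.42,-.185,.26],RG)); print((RG.as_matrix()))
```

```text
(array([-0.0774,  0.6301, -0.1223]), array([ 0.0002, -0.0001, -0.0003]))
[[ 7.84122789e-01  2.89304320e-01  5.49048688e-01]
 [ 2.36984225e-01 -9.57237176e-01  1.65938141e-01]
 [ 5.73576436e-01  1.38777878e-17 -8.19152044e-01]]
```

```bash
python3 -m crank '[{"dp":[-0.0077,0.03,-0.0122],"delta_rot":[0,0,0],"fingers":-1},{"dp":[-0.0077,0.055,-0.0122],"delta_rot":[0,0,0],"fingers":-1},{"dp":[-0.0077,0.065,-0.0122],"delta_rot":[0,0,0],"fingers":-1},{"dp":[-0.0077,0.07,-0.0122],"delta_rot":[0,0,0],"fingers":-1},{"dp":[-0.0077,0.07,-0.0122],"delta_rot":[0,0,0],"fingers":-1},{"dp":[-0.0077,0.07,-0.0122],"delta_rot":[0,0,0],"fingers":-1},{"dp":[-0.0077,0.07,-0.0122],"delta_rot":[0,0,0],"fingers":-1},{"dp":[-0.0077,0.07,-0.0122],"delta_rot":[0,0,0],"fingers":-1},{"dp":[-0.0077,0.065,-0.0122],"delta_rot":[0,0,0],"fingers":-1},{"dp":[-0.0077,0.04,-0.0122],"delta_rot":[0,0,0],"fingers":-1},{"dp":[0,0.025,0],"delta_rot":[0,0,0],"fingers":-1}]'
python3 -m crank '[{"dp":[0,0,0],"delta_rot":[0,-0.01,0],"fingers":-1},{"dp":[0,0,0],"delta_rot":[0,-0.015,0],"fingers":-1},{"dp":[0,0,0],"delta_rot":[0,-0.0162,0],"fingers":-1},{"dp":[0,0,0],"delta_rot":[0,-0.016,0],"fingers":-1},{"dp":[0,0,0],"delta_rot":[0,-0.015,0],"fingers":-1},{"dp":[0,0,0],"delta_rot":[0,-0.015,0],"fingers":-1},{"dp":[0,0,0],"delta_rot":[0,-0.01,0],"fingers":-1},{"dp":[0,0,0],"delta_rot":[0,0,0],"fingers":-1}]'
python3 - <<'E'
from h import *
s=manip.sense();RU=R.from_matrix(np.c_[X,-Y,-Z]);print(togo([.49,-.185,.20],RU),s["q"],s["force"])
im,d,P,c=cloud("wrist","w4.png");cloud("scene","s4.png")
a=cv2.imread("pics/w4.png");b=cv2.imread("pics/s4.png")[130:430,230:550]
cv2.imwrite("pics/v4.png",np.hstack([cv2.resize(a,(400,300)),cv2.resize(b,(320,300))]))
E
```

```text
t: 9.67
tcp_pos: [0.4216, -0.1868, 0.2592]
tool_rot: [0.944, 0.137, 0.298, -0.042]
force: [0.0, 0.4, -2.3]
finger_gap: 0.477
gripper_force: 41.7
t: 10.33
tcp_pos: [0.4222, -0.1806, 0.2581]
tool_rot: [0.989, 0.148, 0.016, -0.005]
force: [-0.1, 0.7, -2.6]
finger_gap: 0.479
gripper_force: 41.7
(array([0.1232, 0.0488, 0.12  ]), array([-0.001 , -0.0052,  0.0005])) [-0.66364397  0.37365533  1.89684815  0.04019598  0.85779922  0.58420429] [-0.10623888  0.68262362 -2.55350015]
```

View pics/v4.png

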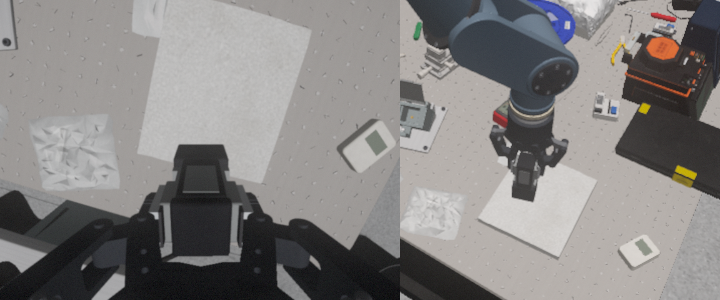

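The pack is hanging in the grip next to the near side of the pad. I'll check its tilt from the depth on its top face and then lower it.

Run:
```python
from h import *
P=np.load("pics/w4.png.npz")["P"];s=manip.sense();T=R.from_quat(s["tool_rot"])
for b in((275,350,350,395),(295,270,345,300)):
    q=P[b[1]:b[3],b[0]:b[2]].reshape(-1,3);L=T.inv().apply(q-s["tcp_pos"]);m=L.mean(0);n=np.linalg.svd(L-m,full_matrices=False)[2][2];print(np.round(m*1000,1),np.round(n,3),np.round((L-m)@n*1000,1).std())
```

```text
[ 0.6 -2.4 33.5] [0.69  0.004 0.724] 3.786823141263647
[18.9 -0.1 64.2] [ 0.982 -0.006  0.191] 2.448061556052507
```

Run:
```python
from h import *
s=manip.sense();T=R.from_quat(s["tool_rot"]);Ps=[]
for i in range(6):
    im,d,P,c=cloud("wrist");Ps.append(P)
P=np.mean(Ps,0);L=T.inv().apply(P.reshape(-1,3)-s["tcp_pos"]).reshape(480,640,3)*1000
for v in range(225,412,8):print(v,np.round(L[v,305:336].mean(0),1),np.round(L[v,282:290].mean(0),1))
```

```text
225 [ -2.   -0.  240.5] [ -0.4 -29.1 234.1]
233 [ 18.9   0.2 135. ] [  7.8 -23.8 176.9]
241 [ 17.9   0.3 121.8] [ 13.4 -20.  137.6]
249 [ 17.7   0.3 108.2] [ 17.3 -17.1 109.6]
257 [17.1  0.4 97.2] [ 14.9 -16.7 103.7]
265 [17.3  0.4 85.4] [ 10.7 -16.8 103.9]
273 [17.2  0.4 75.9] [ 10.1 -16.   94.5]
281 [17.3  0.4 66.8] [ 11.3 -14.8  81.6]
289 [16.8  0.4 60. ] [ 12.6 -13.7  69.8]
297 [16.9  0.5 52.6] [ 14.4 -12.6  58.1]
305 [16.8  0.5 46.2] [ 15.2 -11.8  49.7]
313 [16.6  0.5 40.7] [ 15.7 -11.1  42.4]
321 [16.3  0.5 35.7] [ 17.2 -10.2  34. ]
329 [14.6  0.5 33.8] [ 14.4 -10.3  34. ]
337 [12.1  0.5 33.2] [ 11.8 -10.4  33.7]
345 [ 9.2  0.5 33.2] [  8.8 -10.5  33.8]
353 [ 5.8  0.5 33.8] [  7.2 -10.3  31.7]
361 [ 2.8  0.5 33.9] [  2.8 -10.7  33.8]
369 [ 0.1  0.5 33.4] [  1.3 -10.6  31.7]
377 [-3.1  0.5 33.5] [ -3.5 -10.9  34. ]
385 [-6.3  0.5 33.5] [ -6.7 -11.   34. ]
393 [-9.5  0.5 33.6] [ -9.9 -11.1  34. ]
401 [-13.3   0.4  34.2] [-13.3 -11.3  34.1]
409 [-16.    0.4  33.5] [-17.3 -11.5  34.9]
```

```bash
python3 -m crank '[{"dp":[0.01,0.004,0.01],"delta_rot":[-0.0005,-0.0026,0.0003],"fingers":-1},{"dp":[0.016,0.0064,0.015],"delta_rot":[-0.0005,-0.0026,0.0002],"fingers":-1},{"dp":[0.018,0.007,0.018],"delta_rot":[0,0,0],"fingers":-1},{"dp":[0.018,0.007,0.018],"delta_rot":[0,0,0],"fingers":-1},{"dp":[0.018,0.007,0.018],"delta_rot":[0,0,0],"fingers":-1},{"dp":[0.018,0.007,0.018],"delta_rot":[0,0,0],"fingers":-1},{"dp":[0.016,0.006,0.014],"delta_rot":[0,0,0],"fingers":-1},{"dp":[0.009,0.004,0.008],"delta_rot":[0,0,0],"fingers":-1},{"dp":[0,0,0],"delta_rot":[0,0,0],"fingers":-1},{"dp":[0,0,0],"delta_rot":[0,0,0],"fingers":-1}]'
python3 - <<'E'
from h import *
s=manip.sense();RU=R.from_matrix(np.c_[X,-Y,-Z]);print(togo([.49,-.185,.1645],RU),s["q"],s["force"])
E
```

```text
t: 11.57
tcp_pos: [0.4872, -0.1877, 0.1991]
tool_rot: [0.99, 0.144, 0.0, 0.0]
force: [-0.6, 0.2, -2.5]
finger_gap: 0.471
gripper_force: 41.7
(array([ 0.0068, -0.0037,  0.0693]), array([ 0.0002, -0.0001, -0.0006])) [-5.81930321e-01  5.46851422e-01  1.78718184e+00 -1.34738581e-04
  8.06307249e-01  6.99159733e-01] [-0.55544634  0.23001784 -2.45804975]
```

```bash
python3 -m crank '[{"dp":[0,0,0.008],"delta_rot":[0,0,0],"fingers":-1},{"dp":[0,0,0.012],"delta_rot":[0,0,0],"fingers":-1},{"dp":[0,0,0.012],"delta_rot":[0,0,0],"fingers":-1},{"dp":[0,0,0.012],"delta_rot":[0,0,0],"fingers":-1},{"dp":[0,0,0.01],"delta_rot":[0,0,0],"fingers":-1},{"dp":[0,0,0.008],"delta_rot":[0,0,0],"fingers":-1},{"dp":[0,0,0.004],"delta_rot":[0,0,0],"fingers":-1},{"dp":[0,0,0],"delta_rot":[0,0,0],"fingers":-1},{"dp":[0,0,0],"delta_rot":[0,0,0],"fingers":-1}]'
python3 -m crank '[{"dp":[0,0,0.002],"delta_rot":[0,0,0],"fingers":-1},{"dp":[0,0,0.002],"delta_rot":[0,0,0],"fingers":-1},{"dp":[0,0,0],"delta_rot":[0,0,0],"fingers":-1}]'
```

```text
t: 12.32
tcp_pos: [0.4875, -0.1878, 0.1662]
tool_rot: [0.99, 0.144, 0.001, 0.001]
force: [0.5, -0.1, -2.5]
finger_gap: 0.474
gripper_force: 41.7
t: 12.57
tcp_pos: [0.4875, -0.1878, 0.1644]
tool_rot: [0.99, 0.144, 0.001, 0.001]
force: [-0.3, -0.6, -2.9]
finger_gap: 0.478
gripper_force: 41.7
```

```bash
python3 -m crank '[{"dp":[0,0,0.0015],"delta_rot":[0,0,0],"fingers":-1},{"dp":[0,0,0.0015],"delta_rot":[0,0,0],"fingers":-1},{"dp":[0,0,0],"delta_rot":[0,0,0],"fingers":-1}]'
python3 -m crank '[{"dp":[0,0,0.001],"delta_rot":[0,0,0],"fingers":-1},{"dp":[0,0,0.001],"delta_rot":[0,0,0],"fingers":-1},{"dp":[0,0,0],"delta_rot":[0,0,0],"fingers":-1}]'
```

```text
t: 12.82
tcp_pos: [0.4876, -0.1879, 0.1632]
tool_rot: [0.99, 0.144, 0.001, 0.001]
force: [0.3, 0.1, -0.4]
finger_gap: 0.476
gripper_force: 42.1
t: 13.07
tcp_pos: [0.4878, -0.1879, 0.1631]
tool_rot: [0.99, 0.144, 0.001, 0.001]
force: [0.6, 0.7, 7.3]
finger_gap: 0.474
gripper_force: 43.1
```

```bash
python3 -m crank '[{"dp":[0,0,0],"delta_rot":[0,0,0],"fingers":0.1},{"dp":[0,0,0],"delta_rot":[0,0,0],"fingers":0.2},{"dp":[0,0,0],"delta_rot":[0,0,0],"fingers":0.35},{"dp":[0,0,0],"delta_rot":[0,0,0],"fingers":0.6},{"dp":[0,0,0],"delta_rot":[0,0,0],"fingers":1},{"dp":[0,0,0],"delta_rot":[0,0,0],"fingers":1},{"dp":[0,0,0],"delta_rot":[0,0,0],"fingers":1},{"dp":[0,0,0],"delta_rot":[0,0,0],"fingers":1}]'
python3 -m crank '[{"dp":[0,0,-0.01],"delta_rot":[0,0,0],"fingers":1},{"dp":[0,0,-0.03],"delta_rot":[0,0,0],"fingers":1},{"dp":[0,0,-0.05],"delta_rot":[0,0,0],"fingers":1},{"dp":[0,0,-0.06],"delta_rot":[0,0,0],"fingers":1},{"dp":[0,0,-0.06],"delta_rot":[0,0,0],"fingers":1},{"dp":[0,0,-0.05],"delta_rot":[0,0,0],"fingers":1},{"dp":[0,0,-0.02],"delta_rot":[0,0,0],"fingers":1},{"dp":[0,0,0],"delta_rot":[0,0,0],"fingers":1}]'
python3 - <<'E'
from h import *
s=manip.sense();im,d,P,c=cloud("wrist","w5.png");cloud("scene","s5.png")
a=cv2.imread("pics/w5.png");b=cv2.imread("pics/s5.png")[130:430,230:550]
cv2.imwrite("pics/v5.png",np.hstack([cv2.resize(a,(400,300)),cv2.resize(b,(320,300))]));print(s["q"])
E
```

```text
t: 13.73
tcp_pos: [0.4875, -0.1879, 0.1619]
tool_rot: [0.99, 0.144, 0.001, 0.001]
force: [-0.0, 1.1, 0.1]
finger_gap: 0.996
gripper_force: 0.0
t: 14.4
tcp_pos: [0.4883, -0.1883, 0.3047]
tool_rot: [0.99, 0.144, 0.003, 0.003]
force: [0.6, -1.5, -0.3]
finger_gap: 1.001
gripper_force: 0.0
[-5.81762558e-01  3.87583975e-01  1.68967257e+00  1.76091711e-05
  1.05553309e+00  6.99261410e-01]
```

View pics/v5.png

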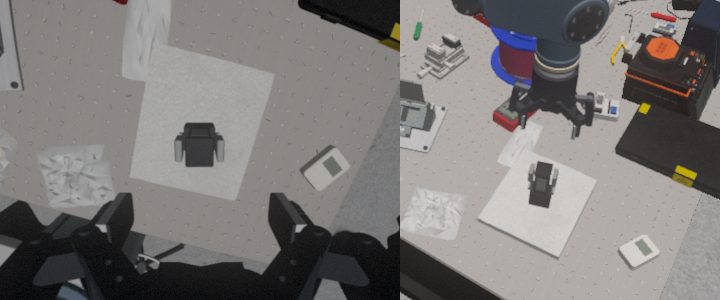

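The pack stands upright on the pad and is clear of the fingers. Next is the flap: shut the fingers and go behind it.

```bash
cat >> h.py <<'E'
RU=R.from_matrix(np.c_[X,-Y,-Z])
def tip(x,z): return dock(x,.001,z+.073)
E
python3 - <<'E'
from h import *
print(togo(tip(.04,.225),RU))
E
```

```text
(array([ 0.3645, -0.6736,  0.0063]), array([ 0.0002, -0.0001, -0.0006]))
```

```bash
python3 -m crank '[{"dp":[0.015,-0.028,0],"delta_rot":[0,0,0],"fingers":-1},{"dp":[0.033,-0.06,0],"delta_rot":[0,0,0],"fingers":-1},{"dp":[0.036,-0.066,0.0006],"delta_rot":[0,0,0],"fingers":-1},{"dp":[0.036,-0.067,0.0006],"delta_rot":[0,0,0],"fingers":-1},{"dp":[0.036,-0.067,0.0006],"delta_rot":[0,0,0],"fingers":-1},{"dp":[0.036,-0.067,0.0006],"delta_rot":[0,0,0],"fingers":-1},{"dp":[0.036,-0.067,0.0006],"delta_rot":[0,0,0],"fingers":-1},{"dp":[0.036,-0.067,0.0006],"delta_rot":[0,0,0],"fingers":-1},{"dp":[0.036,-0.067,0.0006],"delta_rot":[0,0,0],"fingers":-1},{"dp":[0.036,-0.066,0.0006],"delta_rot":[0,0,0],"fingers":-1},{"dp":[0.0285,-0.0516,0.001],"delta_rot":[0,0,0],"fingers":-1},{"dp":[0,0,0],"delta_rot":[0,0,0],"fingers":-1}]'
python3 - <<'E'
from h import *
s=manip.sense();print(s["q"],togo(tip(.03,.15),RU))
for a in((.03,.15),(-.0,.15),(-.0257,.1493),(-.0426,.133),(-.051,.1075),(-.0644,.092),(-.0628,.0875),(-.0597,.079)):print(a,togo(tip(*a),RU)[0])
E
```

```text
t: 15.5
tcp_pos: [0.5653, 0.1922, 0.2958]
tool_rot: [0.989, 0.147, -0.001, -0.0]
force: [-0.0, -0.7, 0.3]
finger_gap: 0.002
gripper_force: 0.0
[1.40323755e-01 4.99189653e-01 1.51306433e+00 9.79000552e-04
 1.13040470e+00 1.41597389e+00] (array([-0.0228,  0.0091,  0.1457]), array([-0.0002,  0.0001,  0.0002]))
(0.03, 0.15) [-0.0228  0.0091  0.1457]
(-0.0, 0.15) [-0.0828  0.009   0.1457]
(-0.0257, 0.1493) [-0.1342  0.009   0.1472]
(-0.0426, 0.133) [-0.168   0.009   0.1798]
(-0.051, 0.1075) [-0.1848  0.009   0.2308]
(-0.0644, 0.092) [-0.2115  0.009   0.2618]
(-0.0628, 0.0875) [-0.2083  0.009   0.2708]
(-0.0597, 0.079) [-0.2021  0.009   0.2878]
```

```bash
python3 -m crank '[{"dp":[-0.004,0.0015,0.015],"delta_rot":[0,0,0],"fingers":-1},{"dp":[-0.004,0.0015,0.027],"delta_rot":[0,0,0],"fingers":-1},{"dp":[-0.004,0.0015,0.03],"delta_rot":[0,0,0],"fingers":-1},{"dp":[-0.004,0.0015,0.03],"delta_rot":[0,0,0],"fingers":-1},{"dp":[-0.004,0.0015,0.027],"delta_rot":[0,0,0],"fingers":-1},{"dp":[-0.003,0.0015,0.017],"delta_rot":[0,0,0],"fingers":-1},{"dp":[0,0,0],"delta_rot":[0,0,0],"fingers":-1}]'
python3 -m crank '[{"dp":[-0.01,0,0],"delta_rot":[0,0,0],"fingers":-1},{"dp":[-0.01,0,0],"delta_rot":[0,0,0],"fingers":-1},{"dp":[-0.01,0,0],"delta_rot":[0,0,0],"fingers":-1},{"dp":[-0.01,0,0],"delta_rot":[0,0,0],"fingers":-1},{"dp":[-0.01,0,0],"delta_rot":[0,0,0],"fingers":-1},{"dp":[-0.01,0,0],"delta_rot":[0,0,0],"fingers":-1},{"dp":[-0.01,0,0],"delta_rot":[0,0,0],"fingers":-1}]'
python3 -m crank '[{"dp":[-0.01,0,0],"delta_rot":[0,0,0],"fingers":-1},{"dp":[-0.01,0,0],"delta_rot":[0,0,0],"fingers":-1},{"dp":[-0.01,0,0],"delta_rot":[0,0,0],"fingers":-1},{"dp":[-0.011,0,0.0015],"delta_rot":[0,0,0],"fingers":-1}]'
python3 - <<'E'
from h import *
s=manip.sense();print(s["q"])
for a in((-.0257,.1493),(-.0426,.133),(-.051,.1075),(-.0644,.092),(-.0628,.0875),(-.0597,.079)):print(a,togo(tip(*a),RU)[0])
E
```

```text
t: 16.08
tcp_pos: [0.5537, 0.1777, 0.2222]
tool_rot: [0.99, 0.143, -0.003, 0.001]
force: [-0.5, -0.4, 0.6]
finger_gap: -0.001
gripper_force: 0.0
t: 16.67
tcp_pos: [0.5224, 0.1695, 0.2261]
tool_rot: [0.99, 0.144, 0.002, 0.001]
force: [1.5, 0.9, -0.6]
finger_gap: 0.001
gripper_force: 0.4
t: 17.0
tcp_pos: [0.5027, 0.1635, 0.225]
tool_rot: [0.99, 0.144, 0.001, 0.001]
force: [0.0, -0.2, 1.9]
finger_gap: 0.002
gripper_force: 0.4
[ 0.10355327  0.51137314  1.75199405 -0.00183662  0.87572199  1.38592381]
(-0.0257, 0.1493) [ 0.002  -0.0096  0.0053]
(-0.0426, 0.133) [-0.0318 -0.0096  0.0378]
(-0.051, 0.1075) [-0.0488 -0.0096  0.0888]
(-0.0644, 0.092) [-0.0756 -0.0095  0.1197]
(-0.0628, 0.0875) [-0.0724 -0.0096  0.1287]
(-0.0597, 0.079) [-0.0663 -0.0096  0.1458]
```

```bash
python3 -m crank '[{"dp":[-0.008,-0.003,0.0095],"delta_rot":[0,0,0],"fingers":-1},{"dp":[-0.008,-0.003,0.0095],"delta_rot":[0,0,0],"fingers":-1},{"dp":[-0.008,-0.003,0.0095],"delta_rot":[0,0,0],"fingers":-1},{"dp":[-0.008,0,0.0095],"delta_rot":[0,0,0],"fingers":-1},{"dp":[-0.0035,0,0.01],"delta_rot":[0,0,0],"fingers":-1},{"dp":[-0.0035,0,0.01],"delta_rot":[0,0,0],"fingers":-1},{"dp":[-0.0035,0,0.01],"delta_rot":[0,0,0],"fingers":-1},{"dp":[-0.0035,0,0.01],"delta_rot":[0,0,0],"fingers":-1},{"dp":[-0.0035,0,0.01],"delta_rot":[0,0,0],"fingers":-1}]'
python3 -m crank '[{"dp":[-0.009,0,0.01],"delta_rot":[0,0,0],"fingers":-1},{"dp":[-0.009,0,0.01],"delta_rot":[0,0,0],"fingers":-1},{"dp":[-0.009,0,0.01],"delta_rot":[0,0,0],"fingers":-1},{"dp":[0,0,0],"delta_rot":[0,0,0],"fingers":-1}]'
python3 - <<'E'
from h import *
s=manip.sense();print(s["q"])
for a in((-.0644,.092),(-.0628,.0875),(-.0597,.079)):print(a,togo(tip(*a),RU)[0])
cloud("scene","s6.png");cloud("top","t6.png")
a=cv2.imread("pics/s6.png")[190:300,200:300];b=cv2.imread("pics/t6.png")[225:335,210:310]
cv2.imwrite("pics/v6.png",np.hstack([cv2.resize(a,None,fx=3.8,fy=3.8,interpolation=2),cv2.resize(b,None,fx=3.8,fy=3.8,interpolation=2)]))
E
```

```text
t: 17.75
tcp_pos: [0.4782, 0.1608, 0.1802]
tool_rot: [0.99, 0.144, 0.001, 0.001]
force: [1.6, 0.7, 0.8]
finger_gap: -0.002
gripper_force: 0.3
t: 18.08
tcp_pos: [0.4628, 0.1566, 0.1646]
tool_rot: [0.99, 0.144, -0.001, 0.001]
force: [-0.4, -0.1, 0.3]
finger_gap: 0.001
gripper_force: 0.0
[ 0.09769231  0.57942915  1.89004725 -0.00237478  0.67501873  1.38090113]
(-0.0644, 0.092) [ 0.005   0.0001 -0.0009]
(-0.0628, 0.0875) [0.0082 0.0001 0.0081]
(-0.0597, 0.079) [0.0145 0.     0.0251]
```

View pics/v6.png

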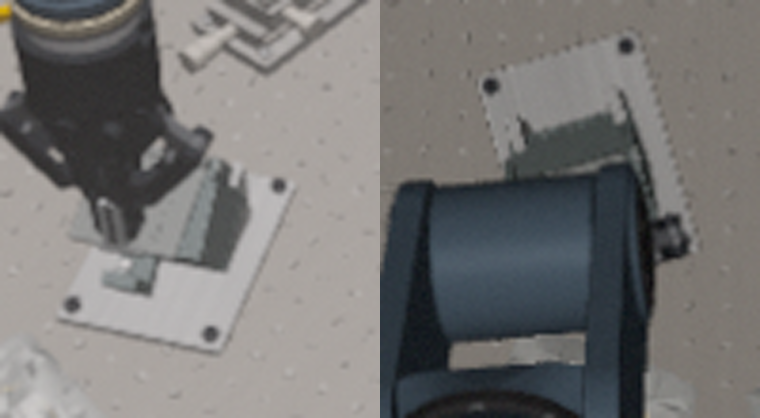

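The flap is nearly shut with the fingertips on its front part. Now the final press onto the catch.

```bash
python3 -m crank '[{"dp":[0.004,0,0.004],"delta_rot":[0,0,0],"fingers":-1},{"dp":[0.003,0,0.004],"delta_rot":[0,0,0],"fingers":-1},{"dp":[0.002,0,0.004],"delta_rot":[0,0,0],"fingers":-1},{"dp":[0.002,0,0.004],"delta_rot":[0,0,0],"fingers":-1}]'
python3 -m crank '[{"dp":[0.002,0,0.004],"delta_rot":[0,0,0],"fingers":-1},{"dp":[0.001,0,0.003],"delta_rot":[0,0,0],"fingers":-1}]'
python3 -m crank '[{"dp":[0.001,0,0.003],"delta_rot":[0,0,0],"fingers":-1},{"dp":[0,0,0],"delta_rot":[0,0,0],"fingers":-1}]'
```

```text
t: 18.52
tcp_pos: [0.4705, 0.1585, 0.1577]
tool_rot: [0.99, 0.144, 0.001, 0.001]
force: [-1.4, -0.8, 6.7]
finger_gap: 0.003
gripper_force: 3.6
t: 18.68
tcp_pos: [0.472, 0.159, 0.1544]
tool_rot: [0.99, 0.144, 0.001, 0.001]
force: [-1.3, -0.5, 5.1]
finger_gap: -0.002
gripper_force: 2.9
t: 18.85
tcp_pos: [0.4726, 0.1591, 0.1524]
tool_rot: [0.99, 0.144, 0.001, 0.001]
force: [-1.1, 0.6, 0.1]
finger_gap: -0.0
gripper_force: 0.0
```

```bash
python3 -m crank '[{"dp":[0.001,0,0.003],"delta_rot":[0,0,0],"fingers":-1},{"dp":[0.001,0,0.002],"delta_rot":[0,0,0],"fingers":-1},{"dp":[0,0,0],"delta_rot":[0,0,0],"fingers":-1}]'
```

```text
t: 19.1
tcp_pos: [0.4731, 0.1593, 0.151]
tool_rot: [0.99, 0.144, 0.001, 0.001]
force: [-3.1, -1.2, 9.9]
finger_gap: -0.0
gripper_force: 4.6
```

```bash
python3 -m crank '[{"dp":[0.001,0,0.003],"delta_rot":[0,0,0],"fingers":-1},{"dp":[0,0,0.002],"delta_rot":[0,0,0],"fingers":-1},{"dp":[0,0,0],"delta_rot":[0,0,0],"fingers":-1}]'
python3 -m crank '[{"dp":[0,0,-0.02],"delta_rot":[0,0,0],"fingers":-1},{"dp":[0,0,-0.06],"delta_rot":[0,0,0],"fingers":-1},{"dp":[0,0,-0.08],"delta_rot":[0,0,0],"fingers":-1},{"dp":[0,0,-0.08],"delta_rot":[0,0,0],"fingers":-1},{"dp":[-0.04,0,-0.04],"delta_rot":[0,0,0],"fingers":-1},{"dp":[-0.06,0,0],"delta_rot":[0,0,0],"fingers":-1},{"dp":[-0.04,0,0],"delta_rot":[0,0,0],"fingers":-1},{"dp":[0,0,0],"delta_rot":[0,0,0],"fingers":-1},{"dp":[0,0,0],"delta_rot":[0,0,0],"fingers":-1}]'
python3 - <<'E'
from h import *
s=manip.sense();im,d,P,c=cloud("wrist","w7.png");cloud("scene","s7.png")
L=np.stack([(P-F)@XP,(P-F)@Y,(P-F)@A],-1)*1000
m=(abs(L[...,1])<28)&(L[...,0]>-34)&(L[...,0]<22)&(L[...,2]>50)&(L[...,2]<90)
q=L[m];k=np.polyfit(q[:,0],q[:,2],1);print(k,len(q),"opening",-np.arctan(k[0]))
a=cv2.imread("pics/w7.png");b=cv2.imread("pics/s7.png")[180:420,200:456]
cv2.imwrite("pics/v7.png",np.hstack([cv2.resize(a,(400,300)),cv2.resize(b,(320,300))]))
E
```

```text
t: 19.35
tcp_pos: [0.4734, 0.1594, 0.1503]
tool_rot: [0.99, 0.145, 0.001, 0.001]
force: [-5.6, -2.5, 24.0]
finger_gap: 0.007
gripper_force: 11.8
t: 20.1
tcp_pos: [0.4056, 0.1396, 0.2879]
tool_rot: [0.99, 0.144, 0.001, 0.001]
force: [-0.4, -0.6, 0.3]
finger_gap: 0.002
gripper_force: 0.0
[9.96857226e-04 6.66613275e+01] 5499 opening -0.0009968568960216878
```

View pics/v7.png

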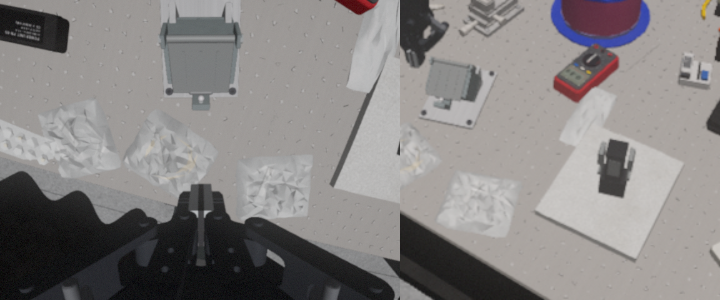

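The flap measures flat (0.00 rad open) and the pack is upright near the middle of the pad. The arm is clear of everything.

```bash
python3 -c "
from station import manip
print(manip.sign_off())"
```

```text
the job is handed in; nothing more can be done
None
```

Job handed in at about 20 s (limit 64 s): the pack stands upright on the foam pad and the dust flap measures fully shut (0.00 rad open). The arm is clear, I saw no sign that the other things had moved, and the sign-off gave no verdict.

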